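# Hold a bore-inspection probe centred in a cut steel tube

## Robot

A 6-joint arm with a two-finger parallel gripper is mounted at the origin on the work surface. World frame = base frame: x ahead of the robot, y to its left, z up, the work surface at z = 0. Lengths are in m, angles in rad, forces in N, time in s.
With the tool pointing down it reaches from about 0.25 to 0.725 m from the base axis. Payload 4 kg.
Tool frame: the origin (TCP) lies midway between the tips of the shut fingers; the grasp point (between the pads) lies 19 mm behind it; z points along the fingers, y is the line along which they close (so a half turn about z gives the same grasp; the last joint's range is limited). The gripper opens to 85 mm and grips with 20 to 120 N. Pads are 22 mm wide; open, the fingers measure 114 mm over their backs; the gripper's body (76 mm by 85 mm) begins 54 mm behind the grasp point. The pads swing forward as they close: fully open they stand 13 mm farther back than shut.
Start: joints at [-1.198, 0.241, 0.005, 1.335, 0, 1.571], TCP at [0.182, -0.466, 0.231] pointing down, gripper open.
Joint ranges: [-2.72, 2.72], [-1.05, 1.87], [-1.09, 1.28], [-1.99, 2.15], [-1.42, 1.44], [-3.14, 3.14]. Speed limits (rad/s): [2.79, 2.79, 3.14, 3.14, 3.14, 3.14].

## Interface

Orientations are given as a unit quaternion [x, y, z, w].
In Python, from workcell import get_obs, camera, job_done, silhouettes gives the robot as it stands. The module is installed in compiled form; this text tells all that it offers.
- The arm moves only by the tool drive_tool, never from a script. Its argument "increments" is a list of rows, each a list of 3 entries, a list of its own where there are three numbers: the shift along the world's x, y, z in mm, then the turn, a rotation vector about the world's x, y, z in degrees, then the opening, from 0 (shut) to 1 (fully open). A call has 1 to 8 rows; each row shifts and turns the commanded pose from where the row before left it; what a row does not reach is not made up. A row lasts 1/12 s, in which the tool goes at most 41.7 mm and 7.16 degrees, less where a joint would pass 70% of its speed; a pose out of reach is approached as far as the arm can. A call is refused whole if a number of a shift passes 41.7 or a number of a turn 7.16, either way. A call with a gripper value outside its range is refused whole. The fingers move at their own pace and stop on an object; the grip force is fixed at half the most. Time passes only in rows, so rows that do not move let the fingers close. It gives the time, the measured TCP pose, the force, the opening and the grip force at its end, in the units of the state.
- get_obs(): the state, without advancing time (a new reading comes with each control period).
- camera(name): name is "scene" or "top"; returns a dict with "image" (400x640x3 uint8, red, green, blue), "K" (3x3 intrinsics, pixels), "view" (4x4, takes a point from world to camera coordinates). Camera axes: x right, y down, z forward; pixel columns grow to the right and rows downward; lengths in m; the calibration is good to about 2 mm. A picture is of the moment at which its call begins. There is no depth.
- job_done(): hands the job in; it is judged then, once.
Trained networks look in a picture, given as the dict that the camera call returned (one of the last four; its "shot" number tells which), for a name from the list of things; names that differ only in an ending like _2 or _b are one class to them, and where a whole thing is asked for, a point or a joint stands for the part that bears it (a point fixed in the world has none). Each returns a list of dicts, best first, with "conf" (0 to 1); they miss things now and then, are a little off and sometimes report something else, mostly with a low value. They report only what shows in the picture. A call takes as long as a camera call.
- silhouettes(query, picture): "region" (400x640 bool, what is visible of it) and "bbox" ([left, top, right, bottom] in pixels, round what is visible of it).
The state is a dict: "clock": time; "joint_pos": joint angles; "joint_vel": joint speeds; "tau": joint torques, N m; "eef_pos": TCP position; "tool_rot": TCP orientation; "ft_force": force on the tool from outside, world axes, zero at the start; "ft_torque": the same for the moment, N m; "grip_width": finger opening in m; "grasp_force": force on a finger pad.
Only numpy, scipy, OpenCV 4.12 (cv2) and the standard library are available. Lean on these libraries where they do the work, as an engineer would, in place of code of your own. Each camera call takes 0.05 s, during which the arm holds its last target. There are 200 camera calls.

## Task

First swing the yellow dust cover about a quarter turn aside from the brass guide. Then take the inspection probe out of its blue rack by its black handle and lower it upright through the guide hole into the tube, never letting it touch the guide, tube or cover, until its red ring is level with the guide's top. Finish while still holding the probe there, still and centred in the hole; leave the offcuts and the flap disc where they are.

Things in the scene. Friction and masses are not known exactly. Their poses are not given: they have to be found in the camera images.
- gauge: Fixed gauge; origin on the table below the hole's axis. Grey base 110 mm wide, x -60 to +105, 15 high. On the axis a black tube (48 outside, 42 bore) z 15 to 95 mm and, 10 mm above it, a brass guide bush (44 outside, 20 bore) z 105 to 130, held by a green arm and column (36 x 50 mm at x +80, top z 130). It stands left or right; its x (column side) points to the robot within 0.3 rad.
- guide_mouth (a point): Centre of the guide hole (20 mm bore) in the plane of the brass bush's top, 130 mm above the table. The hole is vertical.
- cover (a joint): Yellow dust cover's angle (rad) on its vertical pivot. 0 = over the hole; grows counter-clockwise from above, towards the gauge's -y; stop 1.8. Starts at 0 to 0.3 and stays where left (friction about 1 N at the peg). A 4 mm plate: 48 mm disc, centred 60 mm from the pivot, on an 18 mm wide arm; 3 mm above the guide, top at z 137 mm.
- cover_pivot (a point): Point on the cover's pivot axis, 135 mm above the table, 60 mm from the guide hole on the gauge's +x side.
- cover_peg (a point): Middle of the red upright peg on the cover (12 mm diameter, 35 mm tall, from z = 137 to 172 mm; this point at z = 154.5 mm), 75 mm from the pivot axis; at joint 0 it is 15 mm from the hole's axis on the side away from the pivot. Pinch or push it to swing the cover.
- rack: Fixed blue rack, 100 x 100 mm foot, 90 x 90 mm top plate whose upper face is at z = 130 mm, 10 mm thick, on four steel posts; origin on the table under its centre. The probe hangs in a 16 mm hole through the middle of the top plate; open below.
- probe: Inspection probe, about 0.14 kg, hanging upright in the rack on its flange. Origin at the centre of the rod's lower end (15 mm above the table at the start), z up the rod. Steel rod 10 mm diameter z 0 to 115 mm; silver flange 30 mm diameter z 115 to 121; round black handle 24 mm diameter z 121 to 181, orange line near its top. Round: any grasp yaw.
- probe_tip (a point): Lower end of the probe rod, on its axis (same point as the probe's origin).
- probe_ring (a point): Middle of the 6 mm wide red ring painted on the rod, on its axis, 75 mm above the tip and 40 mm below the flange.
- flap_disc: Loose brown flap disc, 114 mm diameter, 12 mm thick, lying on the table; origin at the centre of its underside. Leave alone.
- tube_offcut: Loose black round tube, 42 mm diameter, 110 mm tall, standing on the table; origin at the centre of its foot. Leave alone.
- square_offcut: Loose blue square tube, 30 x 30 x 140 mm, lying along its x; origin at the centre of its underside. Leave alone.

How it is judged:
On the way, in this order (a step that is already met when the one before it is completed fails the run):
1. The dust cover is swung aside (joint above 1.2 rad) (value of joint cover above 1.2 rad), for 0.2 s.
2. The probe is lifted out of the rack in the fingers, its tip above the guide's top (z of probe_tip in the frame of guide_mouth above 0.003 m and contact force between probe and the fingers above 1 N), for 0.1 s.
At the end, for the whole second after the job is handed in: The fingers hold the probe in the guide hole: tip and red ring both within 3.5 mm of the hole's axis, ring within 5 mm of the height of the guide's top, tilt under 0.07 rad, speed under 10 mm/s, no contact with the gauge, tube or cover, and the cover is swung aside by more than 1.2 rad (value of joint cover above 1.2 rad and horizontal distance between each of probe_tip, probe_ring and guide_mouth below 0.0035 m and z of probe_ring in the frame of guide_mouth between -0.005 and 0.005 m and angle between probe's own z axis and vertical below 0.07 rad and linear speed of probe below 0.01 m/s and contact force between probe and gauge below 0.2 N and contact force between probe and the fingers above 1 N); the arm keeps its last pose, push and grip.
It fails at once if The probe touches the guide, tube, cover or any part of the gauge (contact force between probe and gauge above 0.3 N).
It fails at once if The flap disc is moved by more than 20 mm or tipped (distance of flap_disc from where it was at the start of the episode above 0.02 m or angle between flap_disc's own z axis and vertical above 0.3 rad).
It fails at once if The standing tube offcut is moved by more than 20 mm or tipped (distance of tube_offcut from where it was at the start of the episode above 0.02 m or angle between tube_offcut's own z axis and vertical above 0.3 rad).
It fails at once if The square tube offcut is moved by more than 20 mm or tipped (distance of square_offcut from where it was at the start of the episode above 0.02 m or angle between square_offcut's own z axis and vertical above 0.3 rad).
It also fails if it takes over 67 s, if anything falls off the work surface, if the arm or the gripper's body presses on something with over 40 N, if the wrist force passes 120 N, or if a joint passes its speed limit or range.

## Working session

There is one attempt and no reset: what is moved stays moved. The work goes in short steps, Python scripts to look and compute and a tool call to move; the robot and the scene stay as the last step left them, time stands still between calls to the robot, and variables do not carry over. Pictures are saved under pics/ and viewed, at most 10 in all, crops included, and the job is handed in when it is done.

Besides the shell and the picture viewer there is one more tool, called after "Call:" as name(argument=value, ...), one argument or row to a line, values as JSON. drive_tool: Moves the arm, as the interface text tells. Its arguments: {"type":"object","properties":{"increments":{"type":"array"}},"required":["increments"]}

```bash
mkdir -p pics; cat > h.py <<'E'
import numpy as np, cv2
from workcell import get_obs, camera, job_done, silhouettes
def ray(c,u,v):
    V=np.array(c["view"]);K=np.array(c["K"]);R=V[:3,:3];o=-R.T@V[:3,3]
    return o,R.T@np.linalg.inv(K)@np.array([u,v,1.])
def at_z(c,u,v,z):
    o,d=ray(c,u,v);return o+d*(z-o[2])/d[2]
def proj(c,P):
    V=np.array(c["view"]);p=V[:3,:3]@np.array(P,float)+V[:3,3];q=np.array(c["K"])@p;return q[:2]/q[2]
def save(c,n): cv2.imwrite("pics/"+n,cv2.cvtColor(c["image"],cv2.COLOR_RGB2BGR))
E
python3 - <<'E'
from h import *
for n in("top","scene"):
    c=camera(n);save(c,n+"0.png");o,_=ray(c,0,0);print(n,o.round(3),np.array(c["K"]).round(1).tolist())
    for q in("gauge","cover","cover_peg","rack","probe","flap_disc","tube_offcut","square_offcut"):
        for r in silhouettes(q,c)[:2]:
            m=r["region"];v,u=np.nonzero(m);print(q,round(r["conf"],2),[int(x) for x in r["bbox"]],m.sum(),(u.mean().round(1),v.mean().round(1)))
E
```

```text
top [ 0.522 -0.001  0.881] [[373.9, 0.0, 320.0], [0.0, 373.9, 198.5], [0.0, 0.0, 1.0]]
gauge 0.71 [214, 195, 272, 274] 3640 (np.float64(243.2), np.float64(233.1))
cover 0.59 [215, 208, 235, 255] 669 (np.float64(226.3), np.float64(229.0))
cover_peg 0.89 [214, 213, 239, 255] 642 (np.float64(226.4), np.float64(228.8))
cover_peg 0.38 [214, 193, 274, 272] 3725 (np.float64(243.3), np.float64(233.0))
rack 0.85 [400, 211, 466, 262] 2496 (np.float64(430.4), np.float64(233.6))
probe 0.71 [432, 227, 458, 239] 295 (np.float64(444.1), np.float64(233.8))
flap_disc 0.72 [335, 117, 383, 168] 1824 (np.float64(360.2), np.float64(142.4))
tube_offcut 0.98 [243, 132, 268, 159] 531 (np.float64(255.3), np.float64(144.4))
tube_offcut 0.6 [214, 211, 235, 254] 625 (np.float64(225.9), np.float64(228.4))
square_offcut 0.8 [314, 207, 333, 268] 816 (np.float64(323.5), np.float64(240.0))
square_offcut 0.32 [431, 229, 455, 241] 277 (np.float64(443.7), np.float64(233.9))
scene [1.149 0.158 0.854] [[505.4, 0.0, 314.7], [0.0, 505.4, 202.8], [0.0, 0.0, 1.0]]
gauge 0.9 [375, 144, 448, 253] 4558 (np.float64(417.6), np.float64(202.6))
cover 0.91 [419, 152, 445, 192] 605 (np.float64(431.2), np.float64(176.3))
cover_peg 0.59 [415, 154, 444, 193] 620 (np.float64(431.1), np.float64(176.1))
rack 0.76 [193, 115, 256, 189] 3102 (np.float64(224.3), np.float64(151.2))
rack 0.61 [420, 155, 447, 193] 624 (np.float64(431.5), np.float64(176.3))
probe 0.63 [208, 99, 227, 167] 462 (np.float64(218.9), np.float64(120.6))
probe 0.28 [375, 142, 450, 254] 4630 (np.float64(417.6), np.float64(203.0))
flap_disc 0.63 [226, 238, 288, 295] 2537 (np.float64(256.0), np.float64(266.0))
tube_offcut 0.71 [369, 248, 400, 302] 1139 (np.float64(384.6), np.float64(275.4))
tube_offcut 0.22 [225, 244, 286, 293] 2433 (np.float64(256.0), np.float64(266.3))
```

```bash
python3 - <<'E'
import cv2,numpy as np
a=cv2.imread("pics/top0.png")[90:310,190:490];b=cv2.imread("pics/scene0.png")[80:320,180:460]
a=cv2.resize(a,(600,440),interpolation=cv2.INTER_CUBIC);b=cv2.resize(b,(700,600),interpolation=cv2.INTER_CUBIC)
cv2.imwrite("pics/a.png",a);cv2.imwrite("pics/b.png",b)
E
```

```text
(no output)
```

View pics/a.png

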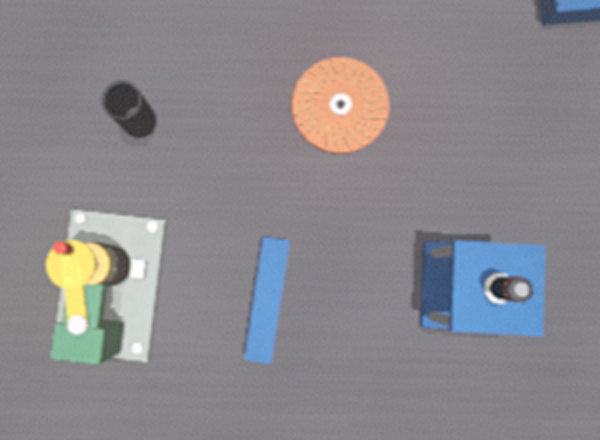

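View pics/b.png

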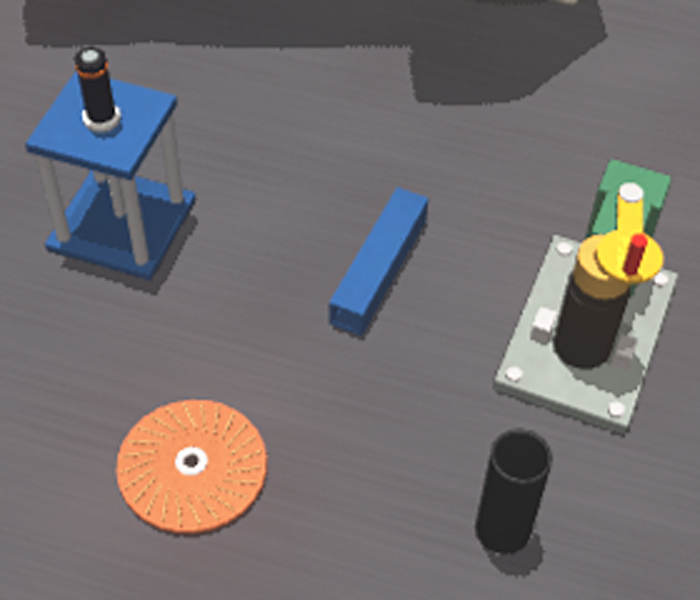

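The top view shows the gauge left (cover pivot near px (228,252), peg top near (221,213)), the rack right (plate corners about (416,210)–(463,258)) and the probe handle top near (450,235). The square tube lies between them at (323,240), the standing tube at (253,140) and the disc at (360,142). The scene view agrees with this.

```bash
python3 - <<'E'
from h import *
def blob(c,lo,hi,box,minA=6):
    h=cv2.cvtColor(c["image"],cv2.COLOR_RGB2HSV);m=cv2.inRange(h,lo,hi);k=np.zeros_like(m);k[box[1]:box[3],box[0]:box[2]]=1;m*=k
    n,l,s,ce=cv2.connectedComponentsWithStats(m)
    i=1+np.argmax(s[1:,4]);return l==i,ce[i],s[i]
c=camera("top");d=camera("scene")
def tri(p,q):
    o1,d1=ray(c,*p);o2,d2=ray(d,*q);A=np.stack([d1,-d2],1);t=np.linalg.lstsq(A,o2-o1,rcond=None)[0]
    a,b=o1+t[0]*d1,o2+t[1]*d2;return (a+b)/2,np.linalg.norm(a-b)
g=lambda *a:(a)
# pivot white cap
pt=blob(c,(0,0,190),(180,70,255),(220,243,238,262));ps=blob(d,(0,0,180),(180,80,255),(424,150,440,164))
print("pivot",pt[1],pt[2],ps[1],ps[2],tri(pt[1],ps[1]))
rt=blob(c,(0,150,80),(8,255,255),(210,205,232,222));rs=blob(d,(0,150,80),(8,255,255),(424,168,444,195))
print("peg",rt[1],rt[2],rs[1],rs[2],tri(rt[1],rs[1]),at_z(c,*rt[1],165))
print("peg@z.165",at_z(c,*rt[1],.165),at_z(d,*rs[1],.1545))
for nm,cc,(lo,hi),box,z in(("rackT",c,((100,120,130),(125,255,255)),(414,205,470,262),.130),("rackS",d,((100,120,130),(125,255,255)),(185,105,260,155),.130)):
    m,ce,s=blob(cc,lo,hi,box);cn=max(cv2.findContours(m.astype('u1'),0,2)[0],key=cv2.contourArea)
    r=cv2.minAreaRect(cn);q=cv2.approxPolyDP(cv2.convexHull(cn),4,True)[:,0];P=np.array([at_z(cc,*p,z) for p in q]);print(nm,s,P.round(4).tolist(),P.mean(0))
    r=cv2.minAreaRect(np.array([at_z(cc,*p,z)[:2] for p in cn[:,0]],dtype=np.float32));print(r)
m,ce,s=blob(c,(0,0,120),(180,60,255),(214,190,280,275));cn=max(cv2.findContours(m.astype('u1'),0,2)[0],key=cv2.contourArea)
print("base",s,cv2.minAreaRect(np.array([at_z(c,*p,.015)[:2] for p in cn[:,0]],dtype=np.float32)))
for q,a,z in(("disc",(360.2,142.4),.012),("tube",(251,140),.11),("sq",(323.5,240),.03)): print(q,at_z(c,*a,z))
o=get_obs();print(o["eef_pos"],o["tool_rot"],o["clock"],o["grip_width"])
E
```

```text
pivot [227.88659794 252.27835052] [223 247  11  11  97] [432.234375 156.359375] [428 153  10   8  64] (array([0.46883125, 0.18586754, 0.14247646]), np.float64(0.0004146084850726637))
peg [218.  214.5] [218 214   1   2   2] [433.83561644 180.63013699] [430 174   9  16  73] (array([0.54262044, 0.19999347, 0.16193796]), np.float64(0.005274374742207233)) [ -4.10948284 -46.44712469 165.        ]
peg@z.165 [0.54193566 0.20179139 0.165     ] [0.5373299  0.19790987 0.1545    ]
rackT [ 414  211   48   47 1687] [[0.5579, -0.1877, 0.13], [0.5557, -0.2755, 0.13], [0.4683, -0.2728, 0.13], [0.4724, -0.1838, 0.13]] [ 0.51357762 -0.22992768  0.13      ]
((0.5135796666145325, -0.22882972657680511), (0.09192337840795517, 0.08903075009584427), 87.39691162109375)
rackS [ 191  109   59   40 1113] [[0.4672, -0.1872, 0.13], [0.5551, -0.1896, 0.13], [0.552, -0.276, 0.13], [0.4673, -0.2736, 0.13]] [ 0.51039932 -0.23159592  0.13      ]
((0.5098950266838074, -0.23177915811538696), (0.09017394483089447, 0.08987944573163986), 87.9284439086914)
base [ 214  190   66   85 3858] ((0.5079882740974426, 0.17731958627700806), (0.19458147883415222, 0.15173180401325226), 1.644863247871399)
disc [ 0.72259341 -0.08354923  0.012     ]
tube [0.70086595 0.15447182 0.11      ]
sq [ 0.49289533 -0.00160255  0.03      ]
[ 0.18211412 -0.46565901  0.23129461] [ 9.82681422e-01  1.85303057e-01 -1.73761440e-06 -4.51799650e-06] 1.0 0.08549295176900075
```

Call:
drive_tool(
  increments=[
    [[18,33,0],[0,0,0],0.4],
    [[18,33,0],[0,0,0],0.4],
    [[18,33,0],[0,0,0],0.4],
    [[18,33,0],[0,0,0],0.4],
    [[18,33,0],[0,0,0],0.4],
    [[18,33,0],[0,0,0],0.4],
    [[18,33,0],[0,0,0],0.4],
    [[18,33,0],[0,0,0],0.4],
  ],
)

```text
clock: 1.67
eef_pos: [0.3266, -0.2001, 0.2316]
tool_rot: [0.983, 0.185, 0.0, 0.0]
ft_force: [1.2, -0.2, 0.4]
grip_width: 0.0342
grasp_force: 0.0
```

Call:
drive_tool(
  increments=[
    [[18,33,0],[0,0,0],0.4],
    [[18,33,0],[0,0,0],0.4],
    [[18,33,0],[0,0,0],0.4],
    [[18,33,0],[0,0,0],0.4],
    [[18,33,0],[0,0,0],0.4],
    [[18,33,0],[0,0,0],0.4],
    [[18,33,0],[0,0,0],0.4],
    [[18,33,0],[0,0,0],0.4],
  ],
)

```text
clock: 2.33
eef_pos: [0.4707, 0.0643, 0.2315]
tool_rot: [0.983, 0.186, 0.0, 0.0]
ft_force: [0.9, -1.1, -0.4]
grip_width: 0.0342
grasp_force: 0.0
```

Call:
drive_tool(
  increments=[
    [[17.5,34,0],[0,0,0],0.4],
    [[17.5,34,0],[0,0,0],0.4],
    [[17.5,34,0],[0,0,0],0.4],
    [[17.5,34,0],[0,0,0],0.4],
    [[0,0,-10],[0,0,0],0.4],
    [[0,0,-20],[0,0,0],0.4],
    [[0,0,0],[0,0,0],0.4],
  ],
)

```text
clock: 2.92
eef_pos: [0.5381, 0.1984, 0.1971]
tool_rot: [0.983, 0.186, -0.003, 0.001]
ft_force: [-1.0, -0.7, -1.3]
grip_width: 0.0342
grasp_force: 0.0
```

```bash
python3 - <<'E'
from h import *
d=camera("scene");c=camera("top");save(d,"s1.png")
a=cv2.resize(d["image"][80:260,340:520],(540,540),interpolation=cv2.INTER_CUBIC)
b=cv2.resize(c["image"][170:290,190:290],(260,312),interpolation=cv2.INTER_CUBIC)
o=np.zeros((540,800,3),'u1');o[:,:540]=a;o[:312,540:]=b
cv2.imwrite("pics/s1c.png",o[:,:,::-1])
E
```

```text
(no output)
```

View pics/s1c.png

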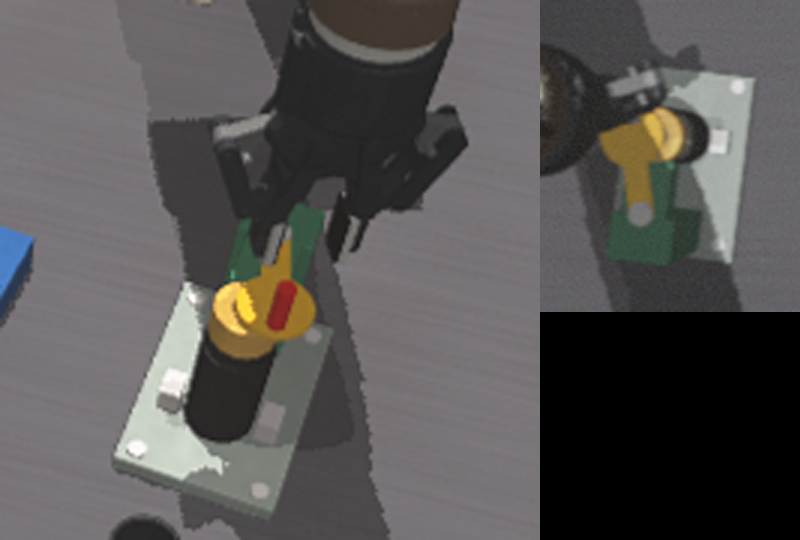

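The fingers straddle the peg line (scene tips about (428,167) and (453,162), peg top about (436,175)). I'll check this numerically before descending.

```bash
python3 - <<'E'
from h import *
d=camera("scene");c=camera("top")
for P in((.538,.1984,.2),(.541,.2,.172),(.541,.2,.137),(.469,.186,.1425)): print(proj(d,P).round(1),((proj(d,P)-[340,80])*3).round(),proj(c,P).round(1))
E
```

```text
[439.3 164.2] [298. 253.] [214.4 216. ]
[436.7 176.2] [290. 288.] [217.9 214.9]
[432.7 188.5] [278. 326.] [222.8 215.5]
[432.2 156.4] [277. 229.] [227.7 252.2]
```

Call:
drive_tool(
  increments=[
    [[3,1,-15],[0,0,0],0.4],
    [[0,0,-16],[0,0,0],0.4],
    [[0,0,-16],[0,0,0],0.4],
    [[0,0,0],[0,0,0],0.4],
  ],
)

```text
clock: 3.45
eef_pos: [0.5418, 0.1982, 0.1526]
tool_rot: [0.983, 0.185, -0.002, 0.0]
ft_force: [-0.4, -0.6, -0.0]
grip_width: 0.0342
grasp_force: 0.0
```

Call:
drive_tool(
  increments=[
    [[-4,14,0],[0,0,7],0.4],
    [[-6.5,12.5,0],[0,0,7],0.4],
    [[-9,11.5,0],[0,0,7],0.4],
    [[-11,9.5,0],[0,0,7],0.4],
    [[-12.5,7,0],[0,0,7],0.4],
    [[-13.5,4.5,0],[0,0,7],0.4],
    [[-14,2,0],[0,0,7],0.4],
    [[-5,0,0],[0,0,7],0.4],
  ],
)

```text
clock: 4.12
eef_pos: [0.4674, 0.2609, 0.1567]
tool_rot: [0.779, 0.628, 0.002, 0.0]
ft_force: [1.1, -1.0, 0.6]
grip_width: 0.0342
grasp_force: 0.5
```

Call:
drive_tool(
  increments=[
    [[0,0,0],[0,0,0],0.4],
    [[0,0,0],[0,0,0],0.4],
    [[3,0,0],[0,0,0],0.4],
    [[0,0,0],[0,0,0],0.4],
  ],
)

```text
clock: 4.45
eef_pos: [0.4719, 0.2603, 0.155]
tool_rot: [0.781, 0.624, 0.001, 0.0]
ft_force: [0.2, -0.0, -0.1]
grip_width: 0.0341
grasp_force: 0.0
```

```bash
python3 - <<'E'
from h import *
d=camera("scene");c=camera("top")
a=cv2.resize(d["image"][80:260,340:520],(540,540),interpolation=cv2.INTER_CUBIC)
b=cv2.resize(c["image"][170:290,190:290],(260,312),interpolation=cv2.INTER_CUBIC)
o=np.zeros((540,800,3),'u1');o[:,:540]=a;o[:312,540:]=b
cv2.imwrite("pics/s2c.png",o[:,:,::-1])
E
```

```text
(no output)
```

View pics/s2c.png

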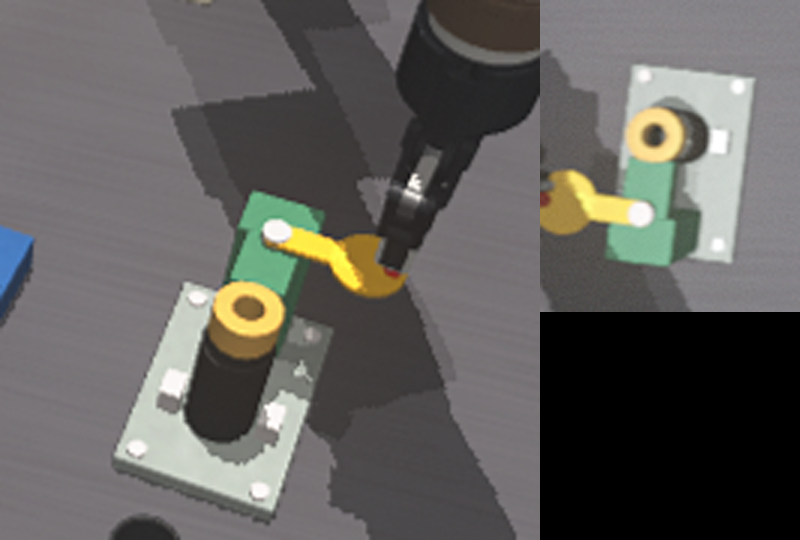

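The cover is swung to about 1.5 rad and the brass bush is fully exposed (scene about (422,183), top view about (234,222)). I'll raise the tool and measure the hole and the probe.

Call:
drive_tool(
  increments=[
    [[0,0,20],[0,0,0],0.4],
    [[0,0,35],[0,0,0],0.4],
    [[0,0,35],[0,0,0],0.4],
    [[0,-30,20],[0,0,0],0.7],
    [[0,-35,0],[0,0,0],0.7],
    [[0,-40,0],[0,0,0],0.7],
    [[0,-40,0],[0,0,0],0.7],
    [[0,-40,0],[0,0,0],0.7],
  ],
)

```text
clock: 5.22
eef_pos: [0.4705, 0.0737, 0.2645]
tool_rot: [0.781, 0.625, 0.0, 0.0]
ft_force: [0.3, 1.4, 0.3]
grip_width: 0.0597
grasp_force: 0.0
```

```bash
python3 - <<'E'
from h import *
c=camera("top");d=camera("scene");save(c,"top3.png");save(d,"scene3.png")
for n,cc,box in(("top",c,(225,205,255,242)),("scene",d,(405,170,440,205))):
    h=cv2.cvtColor(cc["image"],cv2.COLOR_RGB2HSV);x0,y0,x1,y1=box
    print(n,h[y0:y1:3,x0:x1:3].reshape(-1,3)[::7].tolist()[:8])
S=[]
for n,cc,bb,rb in(("top",c,(222,205,258,242),0),("scene",d,(405,170,440,205),0)):
    x0,y0,x1,y1=bb;s=8
    im=cv2.resize(cc["image"][y0:y1,x0:x1],None,fx=s,fy=s,interpolation=cv2.INTER_CUBIC);S.append(cv2.resize(im,(300,300)))
for n,cc,bb in(("top",c,(425,215,465,255)),("scene",d,(195,90,235,150))):
    x0,y0,x1,y1=bb;S.append(cv2.resize(cc["image"][y0:y1,x0:x1],(300,300 if n=="top" else 450)[:2],interpolation=cv2.INTER_CUBIC)[:300])
o=np.vstack([np.hstack(S[:2]),np.hstack(S[2:])]);cv2.imwrite("pics/m3.png",o[:,:,::-1])
print(get_obs()["eef_pos"])
E
```

```text
top [[60, 6, 167], [60, 4, 114], [70, 7, 113], [75, 12, 166], [69, 15, 119], [20, 120, 142], [19, 125, 147], [135, 24, 42]]
scene [[0, 13, 77], [71, 99, 172], [8, 13, 77], [70, 98, 172], [18, 155, 178], [62, 61, 80], [20, 148, 148], [40, 13, 122]]
[0.47049359 0.07027174 0.26452344]
```

View pics/m3.png

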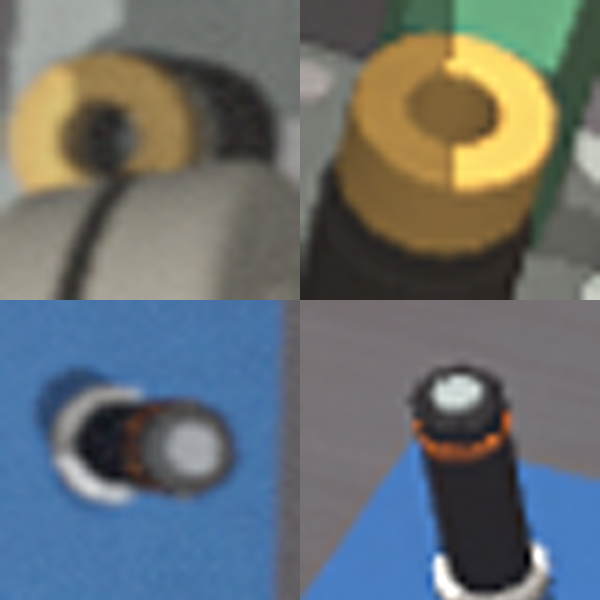

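```bash
python3 - <<'E'
from h import *
c=camera("top");d=camera("scene")
print("hole",at_z(d,422.9,182.8,.13),at_z(c,234.8,221.9,.13))
print("probe top",at_z(c,449.9,234.6,.196),at_z(d,216.5,102.7,.196))
P=(.5119,-.2303)
for z in(.136,.196):print(z,proj(c,(*P,z)),proj(d,(*P,z)))
print(get_obs()["eef_pos"],get_obs()["clock"])
E
```

```text
hole [0.52724113 0.18087961 0.13      ] [0.52875443 0.17727199 0.13      ]
probe top [ 0.51301358 -0.23090774  0.196     ] [ 0.50979795 -0.22974356  0.196     ]
0.136 [439.35743893 234.56114102] [220.19762015 126.10576967]
0.196 [449.56825311 235.20852903] [215.77640389 103.35909522]
[0.47083363 0.07421147 0.26438837] 5.4167
```

Call:
drive_tool(
  increments=[
    [[5,-38,0],[0,0,0],0.7],
    [[5,-38,0],[0,0,0],0.7],
    [[5,-38,0],[0,0,0],0.7],
    [[5,-38,0],[0,0,0],0.7],
    [[5,-38,0],[0,0,0],0.7],
    [[5,-38,0],[0,0,0],0.7],
    [[5,-38,0],[0,0,0],0.7],
    [[5,-38,0],[0,0,0],0.7],
  ],
)

```text
clock: 6.08
eef_pos: [0.5117, -0.2288, 0.264]
tool_rot: [0.78, 0.626, 0.0, -0.0]
ft_force: [0.7, 1.3, 0.1]
grip_width: 0.0604
grasp_force: 0.0
```

Call:
drive_tool(
  increments=[
    [[1,0,-20],[0,0,0],0.7],
    [[0,0,-20],[0,0,0],0.7],
    [[0,0,0],[0,0,0],0.7],
    [[0,0,0],[0,0,0],0.7],
  ],
)

```text
clock: 6.42
eef_pos: [0.5115, -0.2271, 0.2229]
tool_rot: [0.78, 0.626, -0.001, -0.002]
ft_force: [0.2, 0.3, 0.4]
grip_width: 0.0593
grasp_force: 0.0
```

```bash
python3 - <<'E'
from h import *
c=camera("top");d=camera("scene");save(c,"top4.png");save(d,"scene4.png")
a=cv2.resize(c["image"][185:265,390:490],(400,320),interpolation=cv2.INTER_CUBIC);b=cv2.resize(d["image"][60:140,160:260],(400,320),interpolation=cv2.INTER_CUBIC)
x=cv2.resize(c["image"][200:245,214:259],(270,270),interpolation=cv2.INTER_CUBIC)
o=np.zeros((590,800,3),'u1');o[:320,:400]=a;o[:320,400:]=b;o[320:,:270]=x;cv2.imwrite("pics/m4.png",o[:,:,::-1])
P=get_obs()["eef_pos"];print(P)
E
```

```text
[ 0.51264515 -0.22764021  0.22525641]
```

View pics/m4.png

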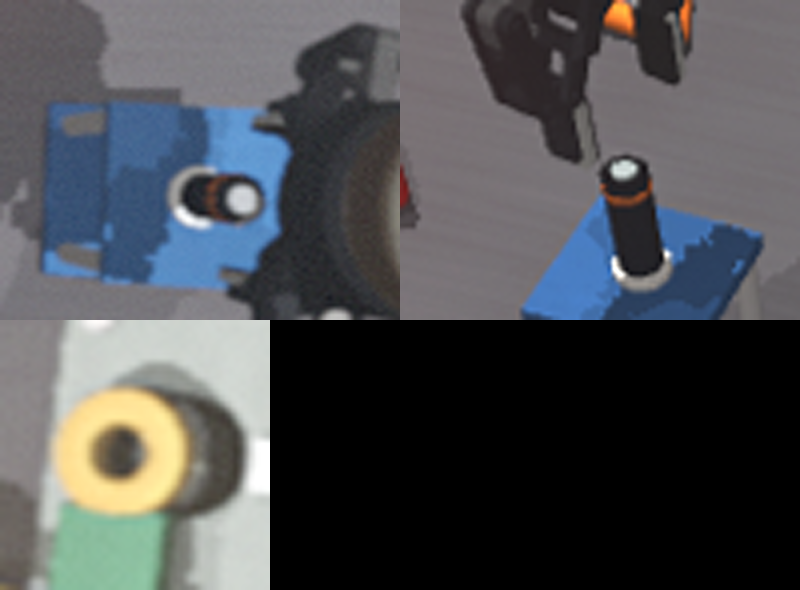

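The handle stands between the fingers (top view about (450,235), scene about (216,103)). The bush outline in the top view is centred at (234.3,221.8). I'll descend and grip.

Call:
drive_tool(
  increments=[
    [[0,-2,-20],[0,0,0],0.7],
    [[0,0,-25],[0,0,0],0.7],
    [[0,0,-20],[0,0,0],0.7],
    [[0,0,-9],[0,0,0],0.7],
    [[0,0,0],[0,0,0],0.4],
    [[0,0,0],[0,0,0],0.3],
    [[0,0,0],[0,0,0],0.2],
    [[0,0,0],[0,0,0],0.1],
  ],
)

```text
clock: 7.18
eef_pos: [0.5129, -0.231, 0.1525]
tool_rot: [0.781, 0.625, 0.001, 0.002]
ft_force: [-0.5, 0.7, 2.8]
grip_width: 0.0224
grasp_force: 58.8
```

Call:
drive_tool(
  increments=[
    [[0,0,0],[0,0,0],0],
    [[0,0,0],[0,0,0],0],
    [[0,0,0],[0,0,0],0],
    [[0,0,0],[0,0,0],0],
    [[0,0,0],[0,0,0],0],
    [[0,0,0],[0,0,0],0],
  ],
)

```text
clock: 7.68
eef_pos: [0.5129, -0.231, 0.1525]
tool_rot: [0.781, 0.625, 0.001, 0.002]
ft_force: [-0.2, 0.7, 6.2]
grip_width: 0.0227
grasp_force: 58.8
```

Call:
drive_tool(
  increments=[
    [[0,0,5],[0,0,0],0],
    [[0,0,15],[0,0,0],0],
    [[0,0,25],[0,0,0],0],
    [[0,0,30],[0,0,0],0],
    [[0,0,30],[0,0,0],0],
    [[0,0,30],[0,0,0],0],
    [[0,0,15],[0,0,0],0],
    [[0,0,10],[0,0,0],0],
  ],
)

```text
clock: 8.35
eef_pos: [0.5122, -0.2311, 0.3135]
tool_rot: [0.781, 0.625, 0.001, 0.002]
ft_force: [-0.2, -0.1, -1.7]
grip_width: 0.0226
grasp_force: 59.5
```

Call:
drive_tool(
  increments=[
    [[0,0,0],[0,0,0],0],
    [[0,15,0],[0,0,0],0],
    [[1,30,0],[0,0,0],0],
    [[1,35,0],[0,0,0],0],
    [[1,35,0],[0,0,0],0],
    [[1,35,0],[0,0,0],0],
    [[1,35,0],[0,0,0],0],
    [[1,35,0],[0,0,0],0],
  ],
)

```text
clock: 9.02
eef_pos: [0.5163, -0.0085, 0.3088]
tool_rot: [0.781, 0.625, -0.001, -0.001]
ft_force: [0.1, 0.6, -2.3]
grip_width: 0.0227
grasp_force: 59.5
```

Call:
drive_tool(
  increments=[
    [[1,35,0],[0,0,0],0],
    [[1,35,0],[0,0,0],0],
    [[1,30,0],[0,0,0],0],
    [[1,15,0],[0,0,0],0],
    [[0,5,0],[0,0,0],0],
    [[0,0,0],[0,0,0],0],
    [[0,0,0],[0,0,0],0],
  ],
)

```text
clock: 9.6
eef_pos: [0.521, 0.109, 0.3095]
tool_rot: [0.781, 0.625, -0.001, -0.0]
ft_force: [-0.8, 0.3, -1.7]
grip_width: 0.0228
grasp_force: 59.5
```

```bash
python3 - <<'E'
from h import *
c=camera("top");d=camera("scene");save(c,"top5.png");save(d,"scene5.png")
o=get_obs();P=o["eef_pos"];print(P,o["tool_rot"])
for z in(.172,.247,.287):print(z,proj(c,(P[0],P[1],z)),proj(d,(P[0],P[1],z)))
a=cv2.resize(d["image"][110:210,340:440],(500,500),interpolation=cv2.INTER_CUBIC);b=cv2.resize(c["image"][190:250,220:280],(300,300),interpolation=cv2.INTER_CUBIC)
o=np.zeros((500,800,3),'u1');o[:,:500]=a;o[:300,500:]=b;cv2.imwrite("pics/m5.png",o[:,:,::-1])
E
```

```text
[0.52135311 0.10817803 0.3099721 ] [ 7.81145321e-01  6.24349055e-01 -4.95328525e-04 -2.65836054e-05]
0.172 [265.82295295 226.24080961] [387.88477481 156.24271052]
0.247 [259.023477   226.12659161] [393.48911699 126.47601085]
0.287 [254.69596468 226.05389781] [396.81325244 108.82031845]
```

View pics/m5.png

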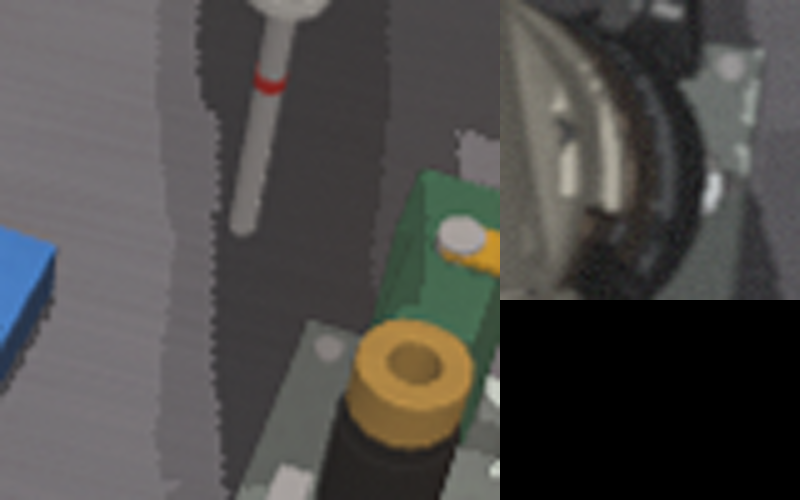

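The scene view shows the ring at (394.0,126.4) and the tip at about (388.4,155.8), within 1 px of the prediction. The hole is at (422.8,182.5). I'll move above the hole with the tip about 15 mm up.

Call:
drive_tool(
  increments=[
    [[0.5,8,0],[0,0,0],0],
    [[1.5,15,0],[0,0,0],0],
    [[2,20,0],[0,0,0],0],
    [[2,18,0],[0,0,0],0],
    [[1.5,10.5,0],[0,0,0],0],
    [[0,0,-10],[0,0,0],0],
    [[0,0,-14],[0,0,0],0],
    [[0,0,0],[0,0,0],0],
  ],
)

```text
clock: 10.37
eef_pos: [0.5281, 0.1803, 0.2837]
tool_rot: [0.781, 0.625, -0.002, -0.001]
ft_force: [-0.6, -0.9, -1.8]
grip_width: 0.0225
grasp_force: 59.4
```

Call:
drive_tool(
  increments=[
    [[0,0,0],[0,0,0],0],
    [[0,0,0],[0,0,0],0],
    [[0,0,0],[0,0,0],0],
  ],
)

```text
clock: 10.62
eef_pos: [0.5296, 0.1806, 0.2873]
tool_rot: [0.781, 0.625, 0.001, 0.0]
ft_force: [-1.1, -0.0, -2.3]
grip_width: 0.0222
grasp_force: 59.4
```

```bash
cat > m.py <<'E'
from h import *
import sys
d=camera("scene");save(d,sys.argv[1]);P=[]
for i in range(10):P.append(get_obs()["eef_pos"])
ims=[d["image"]]+[camera("scene")["image"] for _ in range(3)];im=np.mean(ims,0).astype('u1')
P=np.mean([get_obs()["eef_pos"] for _ in range(5)],0);o=get_obs();print(P,o["ft_force"],o["grip_width"],o["clock"])
H=(.5285,.1797)
for z in(.13,.105):print("hole",z,proj(d,(*H,z)).round(2))
zt=P[2]-.1375
for z in(0,.075,.115):print("probe",z,proj(d,(P[0],P[1],zt+z)).round(2))
x0,y0=390,100
a=cv2.resize(im[y0:y0+100,x0:x0+65],(390,600),interpolation=cv2.INTER_CUBIC)
b=cv2.resize(im[150:200,405:438],(396,600),interpolation=cv2.INTER_CUBIC)
cv2.imwrite("pics/z_"+sys.argv[1],np.hstack([a,b])[:,:,::-1])
E
python3 m.py m6.png
```

```text
[0.52938408 0.18075997 0.28695287] [-0.21030846  0.67167858 -1.23157201] 0.02242877470921922 10.8167
hole 0.13 [422.15 183.15]
hole 0.105 [419.75 191.49]
probe 0 [424.58 176.91]
probe 0.075 [432.76 148.64]
probe 0.115 [437.61 131.87]
```

View pics/z_m6.png

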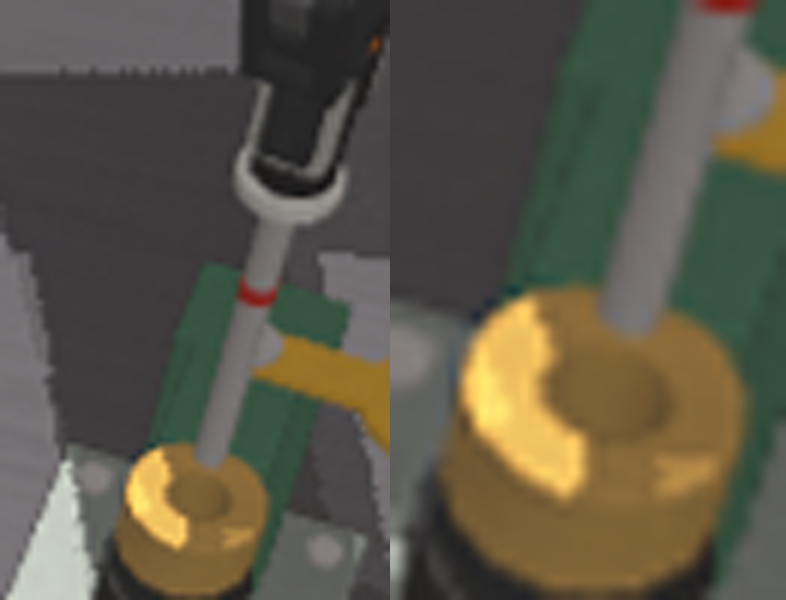

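The tip, at about (425.2,176.8), sits just above the hole at (423.0,182.9). The views differ by 1–2 mm, so I'll refine both with a sub-pixel contour fit.

```bash
cat > fit.py <<'E'
from h import *
from scipy.ndimage import map_coordinates,gaussian_filter
from scipy.optimize import minimize
T=np.linspace(0,2*np.pi,120,endpoint=False)
def circ(r,z,sel=None):
    t=T if sel is None else T[sel(T)]
    return np.stack([r*np.cos(t),r*np.sin(t),np.full_like(t,z)],1)
def fit(im,c,parts,x0,span=.006):
    g=gaussian_filter(im.astype(float),(.7,.7,0));G=np.sqrt(sum(np.gradient(g[...,k])[0]**2+np.gradient(g[...,k])[1]**2 for k in range(3)))
    G=np.minimum(G,40)
    pts=np.concatenate(parts);V=np.array(c["view"]);K=np.array(c["K"])
    def s(p):
        q=(pts+[p[0],p[1],0])@V[:3,:3].T+V[:3,3];q=q@K.T;q=q[:,:2]/q[:,2:]
        return -map_coordinates(G,[q[:,1],q[:,0]],order=1).mean()
    L=np.arange(-span,span+1e-9,.0005);b=min(((s((x0[0]+a,x0[1]+e)),x0[0]+a,x0[1]+e) for a in L for e in L))
    r=minimize(s,b[1:],method="Nelder-Mead",options=dict(initial_simplex=np.array(b[1:])+[[0,0],[.0005,0],[0,.0005]]))
    return r.x.round(4),round(-r.fun,1)
def rod(c,p,z0,z1,r=.005,n=60):
    V=np.array(c["view"]);o=-V[:3,:3].T@V[:3,3];w=np.array([p[0]-o[0],p[1]-o[1]]);w/=np.linalg.norm(w);nn=np.array([-w[1],w[0]])*r
    z=np.linspace(z0,z1,n);return np.concatenate([np.column_stack([np.tile(s*nn,(n,1)),z]) for s in(1,-1)])
E
cat > f2.py <<'E'
from fit import *
ld=lambda n:cv2.imread("pics/"+n)[:,:,::-1]
c=camera("top");d=camera("scene")
h0=(.528,.1795);r0=(.512,-.230)
near=lambda t:np.cos(t)>.2   # side facing scene camera
far=lambda t:np.cos(t)<.3
B=[circ(.022,.13,far),circ(.010,.13)]
for n in("scene5.png","m6.png"):
    print(n,"bore+rim",fit(ld(n),d,B,h0),"full top",fit(ld(n),d,[circ(.022,.13),circ(.01,.13)],h0),"bore",fit(ld(n),d,[circ(.01,.13)],h0))
print("top4",fit(ld("top4.png"),c,[circ(.022,.13),circ(.01,.13)],h0),fit(ld("top4.png"),c,[circ(.022,.13)],h0))
print("rack probe flange top",fit(ld("top4.png"),c,[circ(.015,.136,lambda t:np.sin(t)>0)],r0),"cap",fit(ld("top4.png"),c,[circ(.012,.196)],r0))
for n in("scene0.png","scene3.png"):print("rack scene",fit(ld(n),d,[rod(d,r0,.14,.19,.012),circ(.015,.136,near),circ(.012,.196,far)],r0))
for n,p,zt in(("scene5.png",(.5213,.1085),.1723),("m6.png",(.5292,.1807),.1495)):
    q=[rod(d,p,zt+.001,zt+.07),circ(.005,zt,near),rod(d,p,zt+.08,zt+.112),circ(.015,zt+.115,near)]
    print(n,"probe",fit(ld(n),d,q,p),"low",fit(ld(n),d,q[:2],p),"hi",fit(ld(n),d,q[2:],p),"rodlow",fit(ld(n),d,[circ(.005,zt+.072,near),circ(.005,zt+.078,near)]+q[:1],p))
E
python3 f2.py
```

```text
scene5.png bore+rim (array([0.5266, 0.1801]), np.float64(31.0)) full top (array([0.5263, 0.1801]), np.float64(30.4)) bore (array([0.5262, 0.1801]), np.float64(27.1))
m6.png bore+rim (array([0.5268, 0.1796]), np.float64(26.4)) full top (array([0.5266, 0.1796]), np.float64(27.1)) bore (array([0.5265, 0.1797]), np.float64(22.8))
top4 (array([0.5293, 0.1802]), np.float64(37.9)) (array([0.5293, 0.1801]), np.float64(35.9))
rack probe flange top (array([ 0.5138, -0.2298]), np.float64(39.6)) cap (array([ 0.5146, -0.226 ]), np.float64(34.7))
rack scene (array([ 0.5136, -0.2295]), np.float64(38.8))
rack scene (array([ 0.5136, -0.2294]), np.float64(38.8))
scene5.png probe (array([0.5167, 0.1077]), np.float64(32.8)) low (array([0.5166, 0.1076]), np.float64(33.0)) hi (array([0.5167, 0.1077]), np.float64(32.6)) rodlow (array([0.5184, 0.1078]), np.float64(33.7))
m6.png probe (array([0.5248, 0.1802]), np.float64(28.2)) low (array([0.525 , 0.1803]), np.float64(25.1)) hi (array([0.5248, 0.1801]), np.float64(31.4)) rodlow (array([0.5263, 0.1802]), np.float64(30.3))
```

Call:
drive_tool(
  increments=[
    [[0,0,10],[0,0,0],0],
    [[0,0,10],[0,0,0],0],
    [[0,-15,0],[0,0,0],0],
    [[0,-30,0],[0,0,0],0],
    [[0,-30,0],[0,0,0],0],
    [[0,-20,0],[0,0,0],0],
    [[0,0,-15],[0,0,0],0],
    [[0,0,-30],[0,0,0],0],
  ],
)

```text
clock: 11.58
eef_pos: [0.5317, 0.0848, 0.2651]
tool_rot: [0.781, 0.624, 0.004, 0.002]
ft_force: [0.2, 0.5, -1.2]
grip_width: 0.0226
grasp_force: 59.5
```

Call:
drive_tool(
  increments=[
    [[0,0,-35],[0,0,0],0],
    [[0,0,-35],[0,0,0],0],
    [[0,0,-25],[0,0,0],0],
    [[0,0,-12],[0,0,0],0],
    [[0,0,-5],[0,0,0],0],
    [[0,0,0],[0,0,0],0],
    [[0,0,0],[0,0,0],0],
    [[0,0,0],[0,0,0],0],
  ],
)

```text
clock: 12.25
eef_pos: [0.5304, 0.0861, 0.1509]
tool_rot: [0.781, 0.625, 0.001, 0.001]
ft_force: [1.2, 0.5, -0.2]
grip_width: 0.0224
grasp_force: 59.5
```

Call:
drive_tool(
  increments=[
    [[0,0,-5],[0,0,0],0],
    [[0,0,-2],[0,0,0],0],
    [[0,0,-2],[0,0,0],0],
    [[0,0,0],[0,0,0],0],
    [[0,0,0],[0,0,0],0],
    [[0,0,0],[0,0,0],0],
  ],
)

```text
clock: 12.75
eef_pos: [0.5291, 0.0858, 0.1404]
tool_rot: [0.781, 0.625, 0.0, 0.0]
ft_force: [-0.8, -0.0, -1.1]
grip_width: 0.0229
grasp_force: 59.5
```

Call:
drive_tool(
  increments=[
    [[0,0,-1],[0,0,0],0],
    [[0,0,0],[0,0,0],0],
    [[0,0,0],[0,0,0],0],
  ],
)

```text
clock: 13.0
eef_pos: [0.5291, 0.0858, 0.1393]
tool_rot: [0.781, 0.625, -0.0, -0.0]
ft_force: [0.3, 0.3, -0.6]
grip_width: 0.0224
grasp_force: 59.5
```

Call:
drive_tool(
  increments=[
    [[0,0,-1],[0,0,0],0],
    [[0,0,0],[0,0,0],0],
    [[0,0,0],[0,0,0],0],
  ],
)

```text
clock: 13.25
eef_pos: [0.529, 0.0858, 0.1382]
tool_rot: [0.781, 0.625, -0.0, -0.0]
ft_force: [0.8, -0.3, -1.5]
grip_width: 0.0226
grasp_force: 59.5
```

Call:
drive_tool(
  increments=[
    [[0,0,-1],[0,0,0],0],
    [[0,0,0],[0,0,0],0],
    [[0,0,0],[0,0,0],0],
  ],
)

```text
clock: 13.5
eef_pos: [0.5293, 0.0859, 0.1375]
tool_rot: [0.781, 0.625, 0.0, 0.0]
ft_force: [0.2, -0.8, -0.5]
grip_width: 0.023
grasp_force: 59.6
```

Call:
drive_tool(
  increments=[
    [[0,0,-1],[0,0,0],0],
    [[0,0,0],[0,0,0],0],
    [[0,0,0],[0,0,0],0],
  ],
)

```text
clock: 13.75
eef_pos: [0.5296, 0.0859, 0.1375]
tool_rot: [0.781, 0.625, 0.001, 0.0]
ft_force: [-1.0, -0.1, 4.9]
grip_width: 0.0228
grasp_force: 60.4
```

The tip touched the table at TCP z = 0.1375, exactly the offset I assumed. I'll go back over the hole and stop with the tip a few mm above it.

Call:
drive_tool(
  increments=[
    [[0,0,5],[0,0,0],0],
    [[0,0,20],[0,0,0],0],
    [[0,0,35],[0,0,0],0],
    [[0,0,35],[0,0,0],0],
    [[0,0,35],[0,0,0],0],
    [[0,0,25],[0,0,0],0],
    [[0,0,8],[0,0,0],0],
    [[0,0,0],[0,0,0],0],
  ],
)

```text
clock: 14.42
eef_pos: [0.5303, 0.086, 0.3017]
tool_rot: [0.781, 0.625, 0.002, 0.001]
ft_force: [0.7, -0.2, -1.0]
grip_width: 0.023
grasp_force: 59.5
```

Call:
drive_tool(
  increments=[
    [[0,10,0],[0,0,0],0],
    [[0,20,0],[0,0,0],0],
    [[0,25,0],[0,0,0],0],
    [[0,20,0],[0,0,0],0],
    [[0,15,0],[0,0,0],0],
    [[0,4.5,0],[0,0,0],0],
    [[0,0,0],[0,0,0],0],
    [[0,0,0],[0,0,0],0],
  ],
)

```text
clock: 15.08
eef_pos: [0.5284, 0.1802, 0.2975]
tool_rot: [0.78, 0.625, -0.002, -0.0]
ft_force: [-0.6, -0.8, -1.6]
grip_width: 0.0227
grasp_force: 59.5
```

Call:
drive_tool(
  increments=[
    [[0,0,-8],[0,0,0],0],
    [[0,0,-8],[0,0,0],0],
    [[0,0,-8],[0,0,0],0],
    [[0,0,0],[0,0,0],0],
    [[0,0,0],[0,0,0],0],
    [[0,0,0],[0,0,0],0],
  ],
)

```text
clock: 15.58
eef_pos: [0.5291, 0.18, 0.2753]
tool_rot: [0.781, 0.625, -0.0, -0.0]
ft_force: [0.5, 0.4, -1.5]
grip_width: 0.0229
grasp_force: 59.5
```

```bash
cat > f3.py <<'E'
from fit import *
ims=[];
for _ in range(4):
    d=camera("scene");ims.append(d["image"].astype(float))
im=np.mean(ims,0);P=get_obs()["eef_pos"];zt=P[2]-.1375;p=P[:2];print(P,zt)
near=lambda t:np.cos(t)>.2
far=lambda t:np.cos(t)<.3
h=fit(im,d,[circ(.022,.13,far)],p);h2=fit(im,d,[circ(.022,.13,far),circ(.022,.105,near),circ(.01,.13,near)],p);print("hole",h,h2)
q=[rod(d,p,zt+.002,zt+.07),circ(.005,zt,near)];R=[circ(.005,zt+.072,near),circ(.005,zt+.078,near)];F=[circ(.015,zt+.115,near)]
for n,k in(("tip",q),("ring",q[:1]+R),("flange",F),("all",q+R+F)):print(n,fit(im,d,k,p))
s=14;x0,y0=408,160
a=cv2.resize(im[y0:y0+42,x0:x0+28].astype('u1'),None,fx=s,fy=s,interpolation=cv2.INTER_CUBIC);b=a.copy()
def dr(pts,xy,col):
    w=np.array([proj(d,t+[*xy,0]) for t in pts]);w=((w-[x0,y0]+.5)*s-.5).astype(np.int32);cv2.polylines(b,[w],True,col,1)
dr(circ(.01,.13),h[0],(255,0,0));dr(circ(.022,.13),h[0],(255,0,0));dr(circ(.005,zt),p,(0,255,0));dr(circ(.005,.13),p,(0,0,255))
cv2.imwrite("pics/m7.png",np.hstack([a,b])[:,:,::-1])
E
python3 f3.py
```

```text
[0.52937276 0.18036912 0.275806  ] 0.13830599602305116
hole (array([0.5272, 0.1796]), np.float64(32.5)) (array([0.5254, 0.1797]), np.float64(29.3))
tip (array([0.525 , 0.1799]), np.float64(25.3))
ring (array([0.5264, 0.1798]), np.float64(30.3))
flange (array([0.5251, 0.1795]), np.float64(35.5))
all (array([0.5261, 0.1797]), np.float64(29.5))
```

View pics/m7.png

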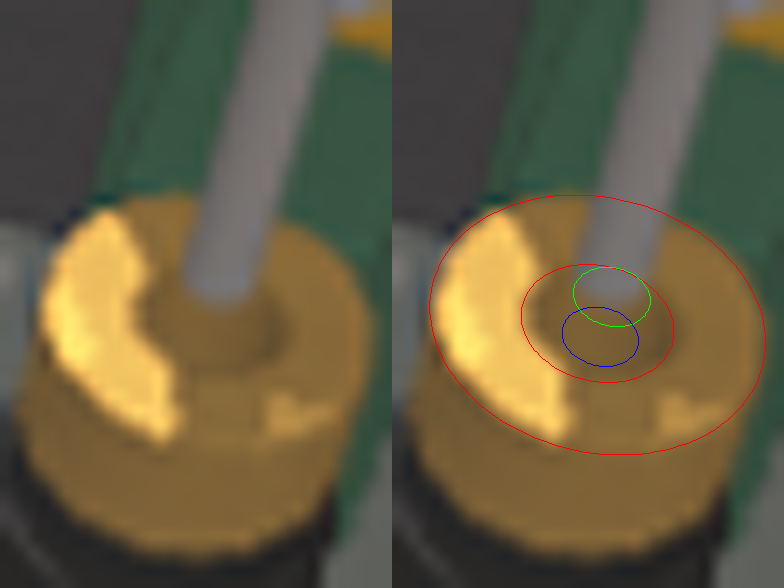

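The tip's lower edge is at about (423.4,181.2), 8 mm above the hole. Projected down, the axis lands within about 1 mm of the bore centre at (422.6,182.3). I'll lower slowly.

Call:
drive_tool(
  increments=[
    [[0,0,-2],[0,0,0],0],
    [[0,0,-4],[0,0,0],0],
    [[0,0,-4],[0,0,0],0],
    [[0,0,-4],[0,0,0],0],
    [[0,0,-2],[0,0,0],0],
    [[0,0,0],[0,0,0],0],
    [[0,0,0],[0,0,0],0],
  ],
)

```text
clock: 16.37
eef_pos: [0.529, 0.1803, 0.259]
tool_rot: [0.781, 0.625, -0.0, -0.0]
ft_force: [-0.6, 0.1, -1.6]
grip_width: 0.0225
grasp_force: 59.5
```

Call:
drive_tool(
  increments=[
    [[0,0,-2],[0,0,0],0],
    [[0,0,-4],[0,0,0],0],
    [[0,0,-5],[0,0,0],0],
    [[0,0,-5],[0,0,0],0],
    [[0,0,-5],[0,0,0],0],
    [[0,0,-5],[0,0,0],0],
    [[0,0,-4],[0,0,0],0],
    [[0,0,-2],[0,0,0],0],
  ],
)

```text
clock: 17.03
eef_pos: [0.5287, 0.1802, 0.2263]
tool_rot: [0.781, 0.625, -0.001, -0.0]
ft_force: [0.5, -0.4, -0.9]
grip_width: 0.0225
grasp_force: 59.5
```

Call:
drive_tool(
  increments=[
    [[0,0,-2],[0,0,0],0],
    [[0,0,-4],[0,0,0],0],
    [[0,0,-5],[0,0,0],0],
    [[0,0,-5],[0,0,0],0],
    [[0,0,-5],[0,0,0],0],
    [[0,0,-3],[0,0,0],0],
    [[0,0,0],[0,0,0],0],
    [[0,0,0],[0,0,0],0],
  ],
)

```text
clock: 17.7
eef_pos: [0.5289, 0.1803, 0.203]
tool_rot: [0.781, 0.625, -0.0, -0.0]
ft_force: [-0.1, 0.2, -2.4]
grip_width: 0.0231
grasp_force: 59.5
```

Call:
drive_tool(
  increments=[
    [[0.5,0,-2],[0,0,0],0],
    [[0,0,-3],[0,0,0],0],
    [[0,0,-3],[0,0,0],0],
    [[0,0,-2],[0,0,0],0],
    [[0,0,0],[0,0,0],0],
    [[0,0,0],[0,0,0],0],
    [[0,0,0],[0,0,0],0],
    [[0,0,0],[0,0,0],0],
  ],
)

```text
clock: 18.37
eef_pos: [0.5297, 0.1804, 0.1935]
tool_rot: [0.781, 0.625, 0.0, 0.0]
ft_force: [-0.4, 0.2, -1.7]
grip_width: 0.0226
grasp_force: 59.5
```

```bash
sed -i 's/^dr(circ(.01,.13),h.*/H=(.5265,.1797);dr(circ(.01,.13),H,(255,0,0));dr(circ(.022,.13),H,(255,0,0));dr(circ(.005,.13),p-np.array([.0039,.0006]),(0,0,255))/; s/m7.png/m8.png/' f3.py; python3 f3.py
```

```text
[0.52968311 0.18036442 0.19342584] 0.055925841492571515
hole (array([0.5268, 0.1796]), np.float64(33.0)) (array([0.5249, 0.1796]), np.float64(29.2))
tip (array([0.5111, 0.1799]), np.float64(21.9))
ring (array([0.5258, 0.1731]), np.float64(22.7))
flange (array([0.5254, 0.1798]), np.float64(35.8))
all (array([0.5262, 0.1795]), np.float64(19.0))
```

View pics/m8.png

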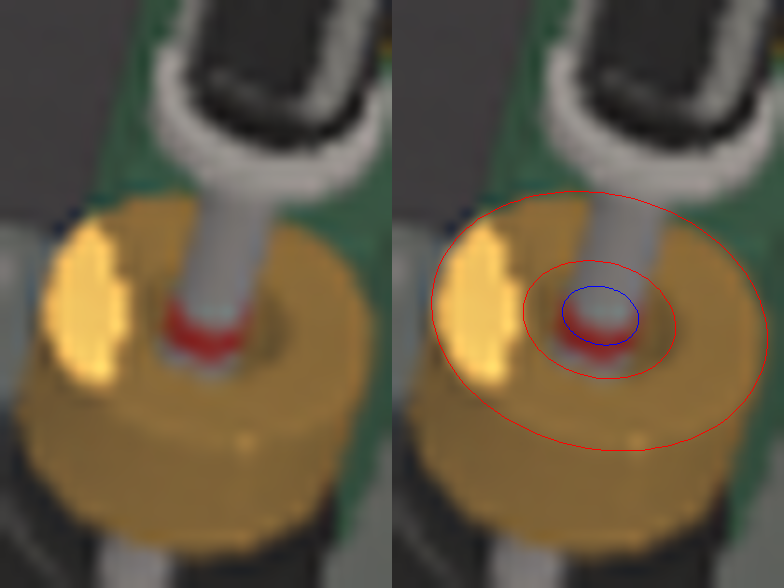

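The ring (about (422.5,184)) is centred sideways in the bore and level with the brush top face to about 1 mm. The front gap is about 1 mm large, so I'll make one small trim and settle.

Call:
drive_tool(
  increments=[
    [[0.5,0,-0.5],[0,0,0],0],
    [[0,0,-0.3],[0,0,0],0],
    [[0,0,0],[0,0,0],0],
    [[0,0,0],[0,0,0],0],
    [[0,0,0],[0,0,0],0],
    [[0,0,0],[0,0,0],0],
    [[0,0,0],[0,0,0],0],
    [[0,0,0],[0,0,0],0],
  ],
)

```text
clock: 19.23
eef_pos: [0.5301, 0.1804, 0.1925]
tool_rot: [0.781, 0.625, 0.0, -0.0]
ft_force: [0.7, 0.6, -0.9]
grip_width: 0.0228
grasp_force: 59.5
```

Call:
drive_tool(
  increments=[
    [[0,0,0],[0,0,0],0],
    [[0,0,0],[0,0,0],0],
    [[0,0,0],[0,0,0],0],
    [[0,0,0],[0,0,0],0],
    [[0,0,0],[0,0,0],0],
    [[0,0,0],[0,0,0],0],
  ],
)

```text
clock: 19.73
eef_pos: [0.5301, 0.1803, 0.1925]
tool_rot: [0.781, 0.625, -0.0, 0.0]
ft_force: [0.0, 0.0, -1.1]
grip_width: 0.0228
grasp_force: 59.5
```

```bash
python3 -c "
from workcell import *
o=get_obs();print(o['eef_pos'],o['joint_vel'],o['ft_force']);print(job_done())"
```

```text
[0.53011796 0.18033955 0.19250456] [-0.00086787 -0.00025873 -0.0019935  -0.00014773  0.00020217  0.00230768] [ 0.04302784  0.03641585 -1.11087615]
the job is handed in; nothing more can be done
None
```

The job is handed in at about 20 s, with no verdict returned: the cover is swung to about 1.5 rad and the probe is held still in the hole, about 1 mm off centre by my estimate, with its red ring level with the guide's top and no sign of contact in the wrist force.

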